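# Sweep loose bottle caps into the collecting well

## Task

Sweep the three loose black screw caps across the steel deck with the fingertips and over its open edge, so that all three drop into the sunken well at the end of the deck. Only push them: do not lift or carry any cap. Leave the two small lidded jars on the deck standing upright where they are.

Things in the scene. Friction and masses are not known exactly. Their poses are not given: they have to be found in the camera images.
- deck: Fixed bare-steel sorting deck, 270 mm wide (y), at varying headings; origin at bench level. Flat plate, top 60 mm above the bench, spans x -140 to +90, y -135 to +135 mm in its own frame. Rims 5 mm thick, 8 mm above the plate, along the -x edge and both y edges; the edge at x = +90 mm has no rim and drops into the well, so caps are swept towards +x.
- well (a point): Centre of the well's inner floor, 6 mm above the bench, at deck x = 137.5, y = 0 mm; same axes as the deck. The open-topped well spans deck x 90 to 185 mm and y -130 to +130 mm inside; its side walls stand 68 mm and its far wall (5 mm thick) 75 mm above the bench.
- cap1_mid (a point): Black plastic screw cap, a disc 40 mm across and 14 mm high with ribbed sides, 16 g, lying flat and loose on the deck's plate. This point is the cap's centre, 7 mm above its underside. The three caps are alike.
- cap2_mid (a point): Black plastic screw cap, a disc 40 mm across and 14 mm high with ribbed sides, 16 g, lying flat and loose on the deck's plate. This point is the cap's centre, 7 mm above its underside. The three caps are alike.
- cap3_mid (a point): Black plastic screw cap, a disc 40 mm across and 14 mm high with ribbed sides, 16 g, lying flat and loose on the deck's plate. This point is the cap's centre, 7 mm above its underside. The three caps are alike.
- jar1: Small closed glass jar with a black lid, 36 mm across and 50 mm high, 90 g, standing loose on the deck's plate. Origin at the centre of its underside, z up. A bystander: it must stay put.
- jar2: Small closed glass jar with a black lid, 36 mm across and 50 mm high, 90 g, standing loose on the deck's plate. Origin at the centre of its underside, z up. A bystander: it must stay put.

How it is judged:
At the end, for the whole second after the job is handed in: All three cap centres lie inside the well (deck x 90 to 185 mm, y within 130 mm) and at least 5 mm below the level of the plate; both jars are within 20 mm of where they started and tilted less than 0.2 rad (x of cap1_mid in the frame of deck between 0.09 and 0.185 m and y of cap1_mid in the frame of deck between -0.13 and 0.13 m and z of each of cap1_mid, cap2_mid, cap3_mid in the frame of deck below 0.055 m and x of cap2_mid in the frame of deck between 0.09 and 0.185 m and y of cap2_mid in the frame of deck between -0.13 and 0.13 m and x of cap3_mid in the frame of deck between 0.09 and 0.185 m and y of cap3_mid in the frame of deck between -0.13 and 0.13 m and distance of each of jar1, jar2 from where it was at the start of the episode below 0.02 m and angle between each of jar1, jar2's own z axis and vertical below 0.2 rad); the robot touches nothing.
It fails at once if a cap was lifted: its centre rose more than 18 mm above where it lay on the deck (height (world z) of any of cap1_mid, cap2_mid, cap3_mid above 0.085 m).
It fails at once if a jar was pushed more than 20 mm or tipped over (distance of any of jar1, jar2 from where it was at the start of the episode above 0.02 m or angle between any of jar1, jar2's own z axis and vertical above 0.5 rad).
It also fails if it takes over 51 s, if anything falls off the work surface, if the arm or the gripper's body presses on something with over 40 N, if the wrist force passes 120 N, or if a joint passes its speed limit or range.

## Robot

A 7-joint arm with a two-finger parallel gripper is mounted at the origin on the work surface. World frame = base frame: x ahead of the robot, y to its left, z up, the work surface at z = 0. Lengths are in m, angles in rad, forces in N, time in s.
With the tool pointing down it reaches from about 0.4 to 0.75 m from the base axis. Payload 19.5 kg.
Tool frame: the origin (TCP) lies on the centre line of the jaws, within the pads' length; the fingertips stand 19 mm ahead of it and the grasp point (between the pads) is the TCP; z points along the fingers, y is the direction in which the jaws open and shut (so a half turn about z gives the same grasp; the last joint's range is limited). The gripper opens to 85 mm and grips with 20 to 120 N. Pads are 22 mm wide; open, the fingers measure 114 mm over their backs; the gripper's body (76 mm by 85 mm) begins 54 mm behind the grasp point. The pads swing forward as they close: fully open they stand 13 mm farther back than shut.
Start: joints at [1.121, 0.707, -0.028, 1.485, 0.022, 0.951, -0.075], TCP at [0.228, -0.528, 0.25] pointing down, gripper open.
Joint ranges: [-2.71, 2.71], [-0.32, 2.16], [-1.57, 1.52], [0, 2.45], [-1.46, 4.6], [0, 2.02], [-2.83, 2.83]. Speed limits (rad/s): [1.89, 1.89, 2.57, 2.57, 3.01, 3.01, 3.01].

## Interface

Orientations are given as a rotation vector (axis times angle).
In Python, from cell import robot, viewer, workorder gives the robot as it stands.
- The arm moves only by the tool step_arm, never from a script. Its argument "targets" is a list of rows, each an object with "gripper": the opening in per cent of the stroke, from 0 (shut) to 100 (fully open); "travel": the shift along the tool's x, y, z in m, a list of three; "rot": the turn, a rotation vector about the tool's x, y, z in rad, a list of three. In form: [{"gripper": gripper, "travel": [dx, dy, dz], "rot": [rx, ry, rz]}, ...]. A call has 1 to 8 rows; each row is the pose to reach, as a shift and turn from the pose commanded when the call began, along the tool's axes at that moment; what a row does not reach only later rows make up. A row lasts 1/10 s, in which the tool goes at most 50 mm and 8.59 degrees, less where a joint would pass 70% of its speed; a pose out of reach is approached as far as the arm can. A call with a gripper value outside its range is refused whole. The fingers move at their own pace and stop on an object; "squeeze" is the grip in N (left out, the last holds). Time passes only in rows, so rows that repeat a pose let the fingers close. It gives the time, the measured TCP pose, the force and the opening at its end, in the units of the state.
- robot.get_obs(): the state, without advancing time (a new reading comes with each control period).
- viewer.get_image(name): name is "scene" or "top" or "wrist"; returns (picture, depth): 400x640x3 uint8, red, green, blue; 400x640 float32, m along the optical axis (not along the pixel's ray), 0 where there is no reading.
- viewer.camera_model(name): a dict with "fx", "fy", "cx", "cy" (pixels), "rvec" (rotation vector, rad) and "tvec" (3), from world to camera coordinates, as OpenCV has them; the wrist camera has in their place "hand_eye" (4x4, takes a point from camera to tool coordinates, whose origin is the TCP and whose axes are the flange's). Camera axes: x right, y down, z forward; pixel columns grow to the right and rows downward; lengths in m; the calibration is good to about 2 mm. The wrist camera is an equidistant fisheye: a pixel r from the principal point sees the ray r / f radians off the axis. A picture is of the moment at which its call begins: read the wrist's pose just before it. camera_model takes no time and is no camera call.
- workorder.close_job(): hands the job in, once; it reports no verdict.
The state is a dict: "time_s": time; "joints": joint angles; "joint_vel": joint speeds; "effort": joint torques, N m; "eef_pos": TCP position; "orientation": TCP orientation; "force": force on the tool from outside, world axes, zero at the start; "wrist_torque": the same for the moment, N m; "gripper_width": finger opening in m.
Only numpy, scipy, OpenCV 4.12 (cv2) and the standard library are available. Lean on these libraries where they do the work, as an engineer would, in place of code of your own. Each camera call takes 0.05 s, during which the arm holds its last target.

## Working session

There is one attempt and no reset: what is moved stays moved. The work goes in short steps, Python scripts to look and compute and a tool call to move; the robot and the scene stay as the last step left them, time stands still between calls to the robot, and variables do not carry over. Pictures are saved under pics/ and viewed, and the job is handed in when it is done.

Besides the shell and the picture viewer there is one more tool, called after "Emit:" as name(argument=value, ...) on one line, values as JSON. step_arm: Moves the arm, as the interface text tells. Its arguments: {"type":"object","properties":{"targets":{"type":"array","items":{"type":"object","properties":{"gripper":{"type":"number"},"travel":{"type":"array","items":{"type":"number"}},"rot":{"type":"array","items":{"type":"number"}}}}},"squeeze":{"type":"number"}},"required":["targets"]}

```bash
mkdir -p pics; ls; python3 - <<'E'
from cell import robot, viewer, workorder
import cv2,json,numpy as np
o=robot.get_obs(); print(o)
for n in ("scene","top"):
    im,d=viewer.get_image(n); cv2.imwrite(f"pics/{n}0.png",im[:,:,::-1]); np.save(f"{n}0.npy",d)
    print(n,viewer.camera_model(n), (d>0).mean())
print(viewer.camera_model("wrist"))
E
```

```text
pics
{'time_s': 0.0, 'joints': array([ 1.12130522,  0.70710041, -0.02760882,  1.48500182,  0.02201242,
        0.95091183, -0.07549879]), 'joint_vel': array([-0.0012767 , -0.00122979, -0.00093819, -0.00115941, -0.00024206,
       -0.00143936,  0.00116087]), 'effort': array([-1.92027328e-03, -8.83210158e+01,  1.23391572e+00, -2.36167234e+01,
        1.68203597e-02,  6.50900620e-03, -5.24015059e-05]), 'eef_pos': array([ 0.22792907, -0.5276237 ,  0.24982836]), 'orientation': array([-3.07545331e+00, -6.35911867e-01,  4.35650266e-04]), 'force': array([-0.34015238,  0.88331143,  0.47134181]), 'wrist_torque': array([0.03356733, 0.00982796, 0.00598236]), 'gripper_width': 0.08530111308203125}
scene {'fx': 420.9374196778884, 'fy': 420.9374196778884, 'cx': 317.467490128522, 'cy': 200.67352209102026, 'rvec': array([ 1.02381951,  2.57451805, -0.86925428]), 'tvec': array([ 0.37495194, -0.30516501,  0.9692122 ])} 0.995828125
top {'fx': 361.2705874413283, 'fy': 361.2705874413283, 'cx': 320.0968527318833, 'cy': 199.0877892335477, 'rvec': array([ 2.18412812, -2.16348667,  0.09435582]), 'tvec': array([0.0311126 , 0.5571829 , 0.67466506])} 0.99578515625
{'fx': 309.70691628693146, 'fy': 309.70691628693146, 'cx': 317.6950181663127, 'cy': 202.0177217398486, 'hand_eye': array([[ 3.18064246e-04, -9.44738963e-01, -3.27823415e-01,
         8.46258036e-02],
       [ 9.99999843e-01,  1.49476960e-04,  5.39459599e-04,
         5.50289134e-04],
       [-4.60646455e-04, -3.27823535e-01,  9.44738862e-01,
        -1.23638755e-01],
       [ 0.00000000e+00,  0.00000000e+00,  0.00000000e+00,
         1.00000000e+00]])}
```

View pics/scene0.png

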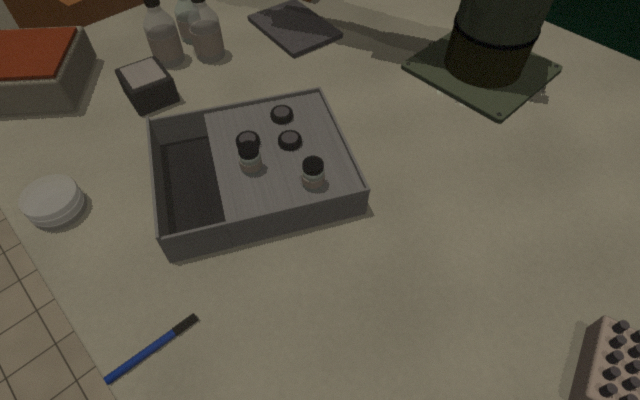

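View pics/top0.png

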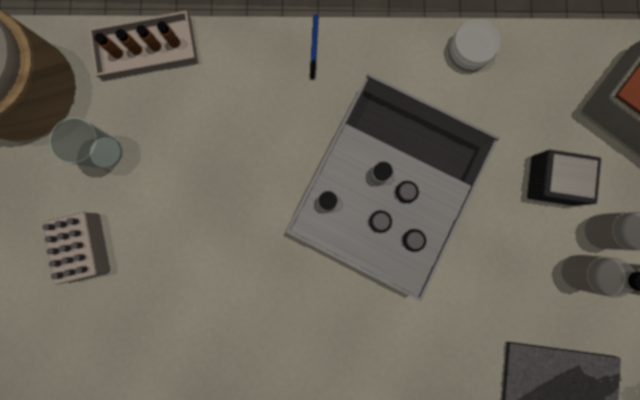

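The top view shows the jars near pixels (383,172) and (328,201), and the caps near (406,191), (380,221) and (414,240). The well is at the upper right. I'll measure these next.

```bash
python3 - <<'E'
import cv2
a=cv2.imread("pics/top0.png")[60:310,270:510]; cv2.imwrite("pics/top0c.png",cv2.resize(a,None,fx=2.4,fy=2.4,interpolation=cv2.INTER_CUBIC)*1)
b=cv2.imread("pics/scene0.png")[80:270,140:380]; cv2.imwrite("pics/scene0c.png",cv2.resize(b,None,fx=3,fy=3,interpolation=cv2.INTER_CUBIC))
E
```

```text
(no output)
```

View pics/top0c.png

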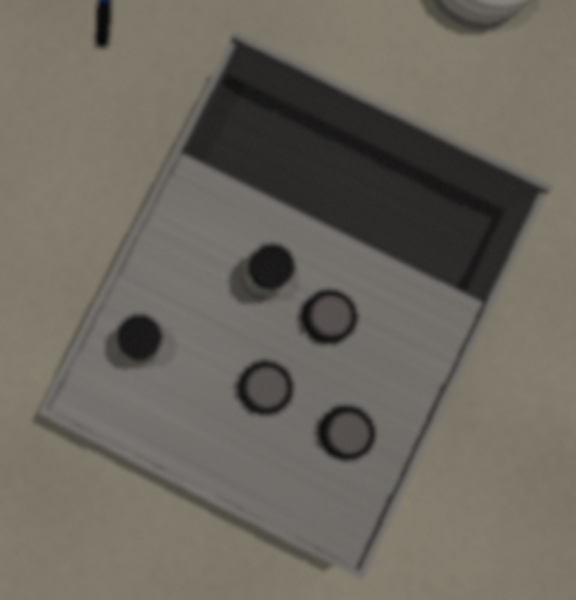

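View pics/scene0c.png

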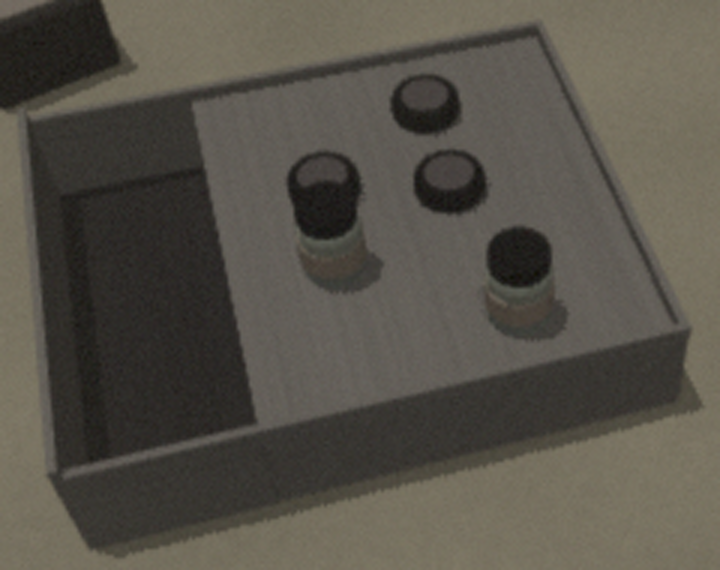

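```bash
cat > h.py <<'E'
import numpy as np,cv2
from cell import robot, viewer
from scipy.spatial.transform import Rotation as R
def PM(n):
    c=viewer.camera_model(n); K=np.array([[c['fx'],0,c['cx']],[0,c['fy'],c['cy']],[0,0,1]])
    return K,np.c_[cv2.Rodrigues(c['rvec'])[0],c['tvec']]
Kt,Et=PM('top');Ks,Es=PM('scene')
def tri(pt,ps):
    X=cv2.triangulatePoints(Kt@Et,Ks@Es,np.array(pt,float).reshape(2,1),np.array(ps,float).reshape(2,1))[:,0];X=X[:3]/X[3]
    q=Kt@Et@np.r_[X,1]; return X,np.linalg.norm(q[:2]/q[2]-pt)
def onz(K,E,p,z):
    d=E[:,:3].T@np.linalg.inv(K)@np.r_[p,1]; c=-E[:,:3].T@E[:,3]
    return c+d*(z-c[2])/d[2]
def T(p): return np.array(p)/2.4+[270,60]
def S(p): return np.array(p)/3+[140,80]
E
python3 - <<'E'
from h import *
np.set_printoptions(precision=4,suppress=True)
pts={'A':((330,316),(325,172),.074),'B':((266,388),(451,170),.074),'C':((348,433),(427,97),.074),
'J1':((271,267),(326,203),.11),'J2':((139,338),(520,253),.11),
'edgeR':((483,301),(195,100),.06),'edgeL':((181,153),(258,423),.06),'rimL':((40,415),(688,328),.068),'rimR':((362,572),(540,25),.068),'farR':((545,189),(24,117),.075),'farL':((234,39),(56,474),.075)}
P={}
for k,(a,b,z) in pts.items():
    X,e=tri(T(a),S(b)); g=onz(Kt,Et,T(a),z); P[k]=g; print(k,X,round(e,2),'topz',g,'scz',onz(Ks,Es,S(b),z))
# deck fit
loc={'edgeR':(.09,-1,.130),'edgeL':(.09,1,.130),'rimL':(-.145,1,.1375),'rimR':(-.145,-1,.1375),'farR':(.19,-1,.135),'farL':(.19,1,.135)}
A=[];B=[]
for k,(x,s,y) in loc.items():
    A.append((x,s*y));B.append(P[k][:2])
A=np.array(A);B=np.array(B)
M,_=cv2.estimateAffinePartial2D(A,B,ransacReprojThreshold=.02)
print(M, np.linalg.norm(M[:,0]), np.degrees(np.arctan2(M[1,0],M[0,0])))
print('res',(A@M[:,:2].T+M[:,2]-B))
y=np.arctan2(M[1,0],M[0,0]);Rm=np.array([[np.cos(y),-np.sin(y)],[np.sin(y),np.cos(y)]]); t=(B-A@Rm.T).mean(0)
print('yaw',y,'t',t,'res',A@Rm.T+t-B)
for k in ['A','B','C','J1','J2']: print(k,'deck',Rm.T@(P[k][:2]-t))
E
```

```text
A [ 0.567  -0.1211  0.0726] 0.42 topz [ 0.5674 -0.1213  0.074 ] scz [ 0.5674 -0.1193  0.074 ]
B [ 0.5125 -0.0728  0.0719] 0.32 topz [ 0.5129 -0.0729  0.074 ] scz [ 0.5136 -0.0708  0.074 ]
C [ 0.4792 -0.1342  0.0683] 0.63 topz [ 0.4801 -0.1336  0.074 ] scz [ 0.4827 -0.1282  0.074 ]
J1 [ 0.5986 -0.0716  0.1059] 0.12 topz [ 0.5981 -0.071   0.11  ] scz [ 0.6006 -0.0679  0.11  ]
J2 [0.5467 0.0229 0.1032] 0.17 topz [0.5464 0.0228 0.11  ] scz [0.5508 0.0276 0.11  ]
edgeR [ 0.5799 -0.241   0.0588] 1.35 topz [ 0.5816 -0.2422  0.06  ] scz [ 0.5795 -0.238   0.06  ]
edgeL [ 0.6955 -0.01    0.0628] 0.27 topz [ 0.696  -0.0098  0.06  ] scz [ 0.695  -0.0122  0.06  ]
rimL [0.4917 0.096  0.0608] 0.46 topz [0.4912 0.0959 0.068 ] scz [0.4969 0.099  0.068 ]
rimR [ 0.3754 -0.144   0.0617] 1.29 topz [ 0.378 -0.144  0.068] scz [ 0.38   -0.1367  0.068 ]
farR [ 0.6674 -0.2889  0.067 ] 0.4 topz [ 0.6659 -0.2854  0.075 ] scz [ 0.6698 -0.2786  0.075 ]
farL [ 0.7856 -0.0505  0.0665] 0.07 topz [ 0.7819 -0.0495  0.075 ] scz [ 0.7865 -0.0439  0.075 ]
[[ 0.8717  0.4279  0.5599]
 [-0.4279  0.8717 -0.0866]] 0.9710734338515546 -26.146107065821422
res [[ 0.0011  0.0038]
 [-0.002  -0.0019]
 [ 0.0011 -0.0006]
 [-0.0034 -0.0004]
 [ 0.0019 -0.0001]
 [ 0.0013 -0.0007]]
yaw -0.4563356548775376 t [ 0.5587 -0.086 ] res [[ 0.0006 -0.0001]
 [ 0.0008  0.0009]
 [-0.002   0.0054]
 [-0.0101 -0.0015]
 [ 0.0039 -0.0055]
 [ 0.0068  0.0009]]
A deck [ 0.0233 -0.0278]
B deck [-0.0469 -0.0084]
C deck [-0.0496 -0.0773]
J1 deck [0.0287 0.0308]
J2 deck [-0.059   0.0922]
```

```bash
cat >> h.py <<'E'
YAW=np.radians(-26.2); t0=np.array([.558,-.0863])
Rd=np.array([[np.cos(YAW),-np.sin(YAW)],[np.sin(YAW),np.cos(YAW)]])
def go(dx,dy,z,hd):
    "deck mm, world z m, heading deg rel deck -> travel, rot"
    o=robot.get_obs(); r=R.from_rotvec(o['orientation']); p=np.r_[t0+Rd@[dx/1000,dy/1000],z]
    h=YAW+np.radians(hd); x=np.array([np.cos(h),np.sin(h),0]); zz=np.array([0,0,-1.]); 
    g=R.from_matrix(np.c_[x,np.cross(zz,x),zz])
    d=Rd.T@(o['eef_pos'][:2]-t0)*1000
    print('now deck',d.round(1),'z',o['eef_pos'][2].round(4),'->',p.round(4),'travel',r.inv().apply(p-o['eef_pos']).round(4),'rot',(r.inv()*g).as_rotvec().round(4),'t',o['time_s'],'w',o['gripper_width'])
E
python3 - <<'E'
from h import *
go(-12,-18,.25,-16)
E
```

```text
now deck [-101.3 -541.7] z 0.2499 -> [ 0.5393 -0.0972  0.25  ] travel [ 4.565e-01 -2.718e-01  1.000e-04] rot [-8.0000e-04  6.0000e-04  1.1443e+00] t 0.1 w 0.0852668734450382
```

Emit:
step_arm(targets=[{"gripper":35,"travel":[0.456,-0.272,0],"rot":[0,0,1.144]},{"gripper":35,"travel":[0.456,-0.272,0],"rot":[0,0,1.144]},{"gripper":35,"travel":[0.456,-0.272,0],"rot":[0,0,1.144]},{"gripper":35,"travel":[0.456,-0.272,0],"rot":[0,0,1.144]},{"gripper":35,"travel":[0.456,-0.272,0],"rot":[0,0,1.144]},{"gripper":35,"travel":[0.456,-0.272,0],"rot":[0,0,1.144]},{"gripper":35,"travel":[0.456,-0.272,0],"rot":[0,0,1.144]},{"gripper":35,"travel":[0.456,-0.272,0],"rot":[0,0,1.144]}])

```text
time_s: 0.9
eef_pos: [0.4628, -0.2019, 0.2502]
orientation: [-2.928, 1.139, 0.0]
force: [1.5, -1.2, 0.0]
gripper_width: 0.0299
```

```bash
python3 - <<'E'
from h import *
go(-12,-18,.25,-16)
E
```

```text
now deck [ -34.4 -145.8] z 0.2502 -> [ 0.5393 -0.0972  0.25  ] travel [-0.0144 -0.1289  0.0002] rot [ 0.      0.0002 -0.0056] t 0.9 w 0.029894792439237143
```

Emit:
step_arm(targets=[{"gripper":35,"travel":[-0.014,-0.129,0],"rot":[0,0,0]},{"gripper":35,"travel":[-0.014,-0.129,0],"rot":[0,0,0]},{"gripper":35,"travel":[-0.014,-0.129,0],"rot":[0,0,0]},{"gripper":35,"travel":[-0.014,-0.129,0],"rot":[0,0,0]},{"gripper":35,"travel":[-0.014,-0.129,0],"rot":[0,0,0]},{"gripper":35,"travel":[-0.014,-0.129,0],"rot":[0,0,0]}])

```text
time_s: 1.5
eef_pos: [0.5375, -0.0999, 0.2503]
orientation: [2.93, -1.133, -0.0]
force: [0.5, 0.4, 0.6]
gripper_width: 0.03
```

```bash
python3 - <<'E'
from h import *
go(-12,-18,.085,-16)
im,d=viewer.get_image("wrist"); cv2.imwrite("pics/w1.png",im[:,:,::-1])
c=viewer.camera_model("wrist"); o=robot.get_obs()
# project predicted points in wrist
H=np.array(c['hand_eye']); r=R.from_rotvec(o['orientation'])
for n,p in dict(A=(23,-28,74),B=(-47,-8,74),C=(-50,-77,74),J1=(29,31,110),J2=(-59,92,110)).items():
    w=np.r_[t0+Rd@np.array(p[:2])/1000,p[2]/1000]
    q=H[:3,:3].T@(r.inv().apply(w-o['eef_pos'])-H[:3,3]); th=np.arctan2(np.hypot(q[0],q[1]),q[2]); u=q[:2]/np.hypot(q[0],q[1])*th*c['fx']+[c['cx'],c['cy']]
    print(n,u.round(1))
E
```

```text
now deck [-12.3 -21.3] z 0.2503 -> [ 0.5393 -0.0972  0.085 ] travel [-0.0006 -0.0033  0.1653] rot [ 0.0005  0.0001 -0.0012] t 1.5 w 0.030041282349709084
A [314.  149.2]
B [314.3 218.5]
C [378.8 203.8]
J1 [247.8 168.4]
J2 [223.6 266.6]
```

View pics/w1.png

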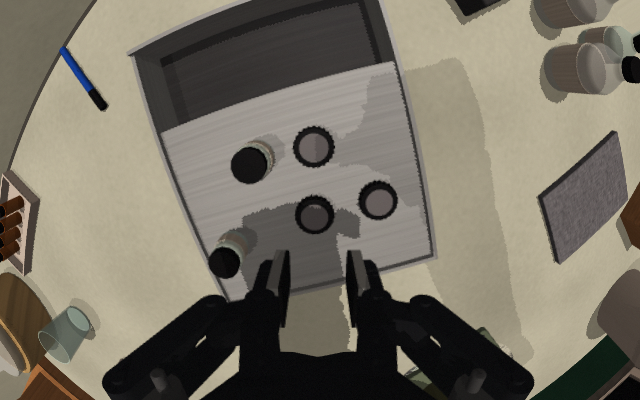

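The wrist view puts cap A at (314,147), cap B at (314,214), cap C at (378,200) and jar 1's lid at (250,162). All are within about 6 px (2–4 mm) of prediction. Before descending I'll check the finger linkage clearance against jar 1's lid.

```bash
python3 - <<'E'
from h import *
im,d=viewer.get_image("wrist"); c=viewer.camera_model("wrist"); H=np.array(c['hand_eye'])
v,u=np.mgrid[:400,:640]; x=u-c['cx'];y=v-c['cy'];r=np.hypot(x,y)+1e-9;th=r/c['fx']
ray=np.stack([x/r*np.tan(th),y/r*np.tan(th),np.ones_like(r)],-1)*d[...,None]
P=ray@H[:3,:3].T+H[:3,3]
m=(d>0)&(P[...,2]<.03)&(v>230)&(abs(P[...,0])<.06)
Q=P[m]
for a in range(-80,81,8):
    s=Q[(Q[:,1]*1000>=a)&(Q[:,1]*1000<a+8)]
    if len(s): print(a,len(s),'zmax',(np.percentile(s[:,2],99)*1000).round(1),'x',(np.percentile(s[:,0],[2,98])*1000).round())
E
```

```text
-72 48 zmax -70.8 x [11. 13.]
-64 1047 zmax -56.1 x [10. 15.]
-56 2153 zmax -38.0 x [ 4. 14.]
-48 3656 zmax -30.0 x [-10.  13.]
-40 1526 zmax -24.9 x [-11.  14.]
-32 1199 zmax 9.0 x [-1. 14.]
-24 3096 zmax 11.0 x [ 3. 20.]
-16 2677 zmax 15.7 x [-7. 21.]
-8 1274 zmax -54.5 x [10. 13.]
0 1257 zmax -54.5 x [10. 13.]
8 2440 zmax 14.4 x [-7. 21.]
16 3228 zmax 10.8 x [-2. 20.]
24 1318 zmax 9.4 x [ 2. 17.]
32 1431 zmax -24.3 x [-11.  13.]
40 3548 zmax -29.5 x [-10.  14.]
48 2287 zmax -37.2 x [-7. 13.]
56 1148 zmax -54.8 x [10. 15.]
64 85 zmax -69.5 x [11. 13.]
```

```bash
python3 - <<'E'
from h import *
im,d=viewer.get_image("wrist"); c=viewer.camera_model("wrist"); H=np.array(c['hand_eye'])
v,u=np.mgrid[:400,:640]; x=u-c['cx'];y=v-c['cy'];r=np.hypot(x,y)+1e-9;th=r/c['fx']
ray=np.stack([x/r*np.tan(th),y/r*np.tan(th),np.ones_like(r)],-1)*d[...,None]
P=ray@H[:3,:3].T+H[:3,3]*1
for vv in (252,256,262,270,285,300,320):
  for uu in (265,280,287): print(vv,uu,(P[vv,uu]*1000).round(1),end=' ')
  print()
E
```

```text
252 265 [-84.7 -60.6 189.8] 252 280 [ 11.4 -18.6  12.7] 252 287 [ 12.1 -14.9  11.5] 
256 265 [-89.9 -61.  189.5] 256 280 [ 11.9 -18.    7.7] 256 287 [ 11.8 -14.6   7.9] 
262 265 [  8.2 -25.7   7.9] 262 280 [ 11.2 -17.5   3.1] 262 287 [  8.4 -14.7   7.9] 
270 265 [  7.  -24.9   2.3] 270 280 [ 11.1 -16.8  -4. ] 270 287 [  4.9 -14.7   6.1] 
285 265 [  7.9 -22.8 -11.7] 285 280 [ 11.5 -15.4 -16.6] 285 287 [ -3.1 -15.    4.7] 
300 265 [ 13.  -19.7 -29.3] 300 280 [  5.2 -15.5 -18.9] 300 287 [ -6.  -14.4  -4. ] 
320 265 [ 16.2 -17.2 -44.7] 320 280 [ -6.1 -16.3 -18.8] 320 287 [-239.7  -47.6  249.8]
```

Emit:
step_arm(targets=[{"gripper":18,"travel":[0.001,-0.003,0.05]},{"gripper":18,"travel":[0.001,-0.003,0.1]},{"gripper":18,"travel":[0.001,-0.003,0.11]},{"gripper":18,"travel":[0.001,-0.003,0.11]}])

```text
schema error: expected keys gripper, travel, rot
```

```bash
python3 - <<'E'
from h import *
go(-11,-18.5,.083,-16)
im,d=viewer.get_image("wrist"); cv2.imwrite("pics/w2.png",im[:,:,::-1])
E
```

```text
now deck [-12.2 -21. ] z 0.2504 -> [ 0.54  -0.098  0.083] travel [ 0.0005 -0.0028  0.1674] rot [ 0.      0.     -0.0011] t 1.65 w 0.029474910859119043
```

View pics/w2.png

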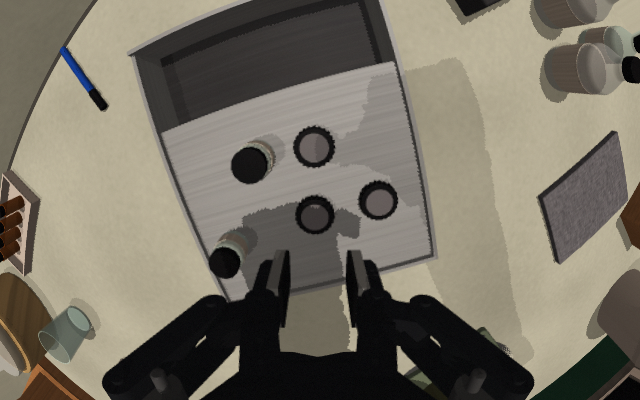

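The call was refused and the arm hasn't moved, so the view is the same as before. I'll resend it with `rot` included.

Emit:
step_arm(targets=[{"gripper":18,"travel":[0.001,-0.003,0.05],"rot":[0,0,0]},{"gripper":18,"travel":[0.001,-0.003,0.1],"rot":[0,0,0]},{"gripper":18,"travel":[0.001,-0.003,0.12],"rot":[0,0,0]},{"gripper":18,"travel":[0.001,-0.003,0.12],"rot":[0,0,0]}])

```text
time_s: 2.1
eef_pos: [0.5396, -0.0976, 0.1281]
orientation: [2.93, -1.131, -0.006]
force: [0.1, -0.4, 1.5]
gripper_width: 0.0157
```

```bash
python3 - <<'E'
from h import *
go(-11,-18.5,.083,-16)
im,d=viewer.get_image("wrist"); cv2.imwrite("pics/w3.png",im[:,:,::-1])
E
```

```text
now deck [-11.5 -18.2] z 0.1281 -> [ 0.54  -0.098  0.083] travel [0.0007 0.     0.0451] rot [ 0.0022  0.0034 -0.0005] t 2.1 w 0.015681789724140055
```

View pics/w3.png

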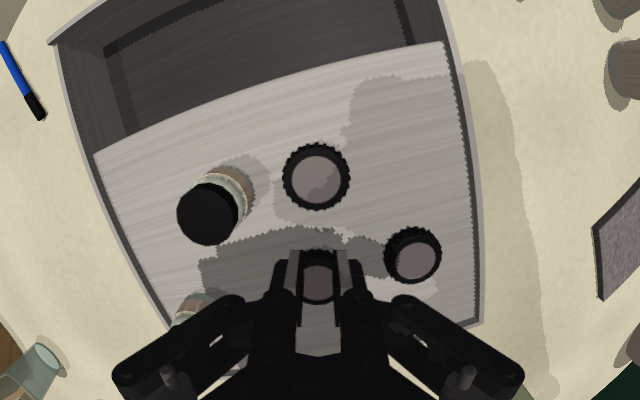

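```bash
cat >> h.py <<'E'
def wpx(o,u,z):
    c=viewer.camera_model("wrist");H=np.array(c['hand_eye']);r=R.from_rotvec(o['orientation'])
    e=np.array(u,float)-[c['cx'],c['cy']];n=np.hypot(*e);th=n/c['fx']
    q=np.r_[e/n*np.sin(th),np.cos(th)]; d=r.apply(H[:3,:3]@q); p=o['eef_pos']+r.apply(H[:3,3])
    w=p+d*(z-p[2])/d[2]; return w,(Rd.T@(w[:2]-t0)*1000).round(1)
E
python3 - <<'E'
from h import *
o=robot.get_obs()
for n,u,z in (('A',(317,178),.074),('B',(318,283),.074),('C',(412,257),.074),('J1',(207,214),.11)): print(n,wpx(o,u,z))
E
```

```text
A (array([ 0.56870731, -0.12332822,  0.074     ]), array([ 26. , -28.5]))
B (array([ 0.5129808 , -0.07362942,  0.074     ]), array([-46. ,  -8.5]))
C (array([ 0.48416236, -0.13445296,  0.074     ]), array([-45. , -75.8]))
J1 (array([ 0.60027098, -0.07468613,  0.11      ]), array([32.8, 29.1]))
```

Emit:
step_arm(targets=[{"gripper":18,"travel":[0.001,0,0.03],"rot":[0,0,0]},{"gripper":18,"travel":[0.001,0,0.042],"rot":[0,0,0]},{"gripper":18,"travel":[0.001,0,0.042],"rot":[0,0,0]},{"gripper":18,"travel":[0.001,0,0.042],"rot":[0,0,0]}])

```text
time_s: 2.55
eef_pos: [0.542, -0.0982, 0.0895]
orientation: [-2.931, 1.131, -0.002]
force: [0.6, 0.8, -0.3]
gripper_width: 0.0154
```

```bash
python3 - <<'E'
from h import *
go(88,-46.5,.083,-16)
im,d=viewer.get_image("wrist"); cv2.imwrite("pics/w4.png",im[:,:,::-1])
E
```

```text
now deck [ -9.1 -17.8] z 0.0895 -> [ 0.6164 -0.1669  0.083 ] travel [0.1013 0.0009 0.0066] rot [-0.0006 -0.0009  0.0002] t 2.55 w 0.015399443420587968
```

View pics/w4.png

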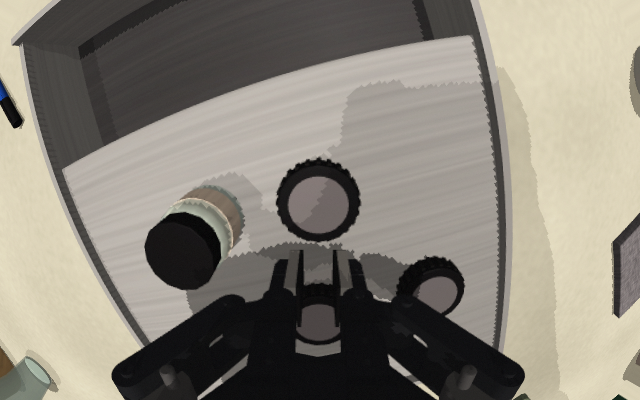

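Emit:
step_arm(targets=[{"gripper":18,"travel":[0,0,0.005],"rot":[0,0,0]},{"gripper":18,"travel":[0.004,0,0.005],"rot":[0,0,0]},{"gripper":18,"travel":[0.012,0,0.005],"rot":[0,0,0]},{"gripper":18,"travel":[0.022,0,0.005],"rot":[0,0,0]},{"gripper":18,"travel":[0.034,0,0.005],"rot":[0,0,0]},{"gripper":18,"travel":[0.044,0,0.005],"rot":[0,0,0]},{"gripper":18,"travel":[0.044,0,0.005],"rot":[0,0,0]}])

```text
time_s: 3.3
eef_pos: [0.5749, -0.1289, 0.0834]
orientation: [2.93, -1.132, 0.002]
force: [0.4, -0.3, -0.1]
gripper_width: 0.0154
```

```bash
python3 - <<'E'
from h import *
go(88,-46.5,.083,-16)
im,d=viewer.get_image("wrist"); cv2.imwrite("pics/w5.png",im[:,:,::-1])
E
```

```text
now deck [ 34.  -30.7] z 0.0834 -> [ 0.6164 -0.1669  0.083 ] travel [0.0563 0.0002 0.0004] rot [ 0.0002 -0.0011 -0.0005] t 3.3 w 0.015387625776740863
```

View pics/w5.png

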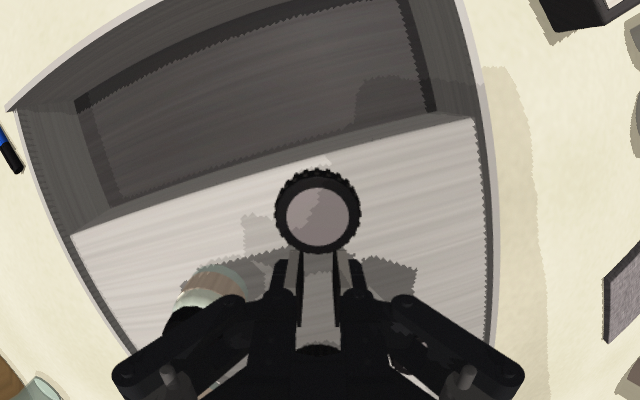

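Cap A is held centred in front of the tips at (317,215), close to the edge. Jar 1 is to the lower left and the force reads about zero. I'll push on over the edge.

Emit:
step_arm(targets=[{"gripper":18,"travel":[0.008,0,0],"rot":[0,0,0]},{"gripper":18,"travel":[0.018,0,0],"rot":[0,0,0]},{"gripper":18,"travel":[0.029,0,0],"rot":[0,0,0]},{"gripper":18,"travel":[0.04,0,0],"rot":[0,0,0]},{"gripper":18,"travel":[0.051,0,0],"rot":[0,0,0]},{"gripper":18,"travel":[0.06,0,0],"rot":[0,0,0]},{"gripper":18,"travel":[0.06,0,0],"rot":[0,0,0]},{"gripper":18,"travel":[0.06,0,0],"rot":[0,0,0]}])

```text
time_s: 4.15
eef_pos: [0.6184, -0.1677, 0.0832]
orientation: [-2.931, 1.13, 0.001]
force: [-0.5, 0.6, 0.6]
gripper_width: 0.0152
```

```bash
python3 - <<'E'
from h import *
go(88,-46.5,.083,-16)
im,d=viewer.get_image("wrist"); cv2.imwrite("pics/w6.png",im[:,:,::-1])
im,d=viewer.get_image("scene"); cv2.imwrite("pics/s6.png",cv2.resize(im[80:270,140:380,::-1],None,fx=3,fy=3))
E
```

```text
now deck [ 90.1 -46.3] z 0.0832 -> [ 0.6164 -0.1669  0.083 ] travel [-0.002   0.0008  0.0002] rot [0.     0.0005 0.0003] t 4.15 w 0.015151141105519723
```

View pics/w6.png

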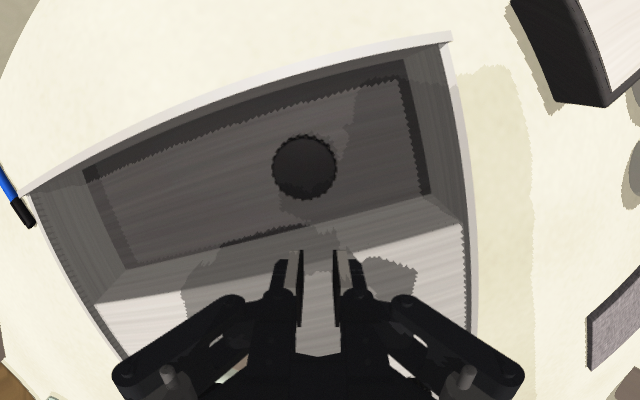

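View pics/s6.png

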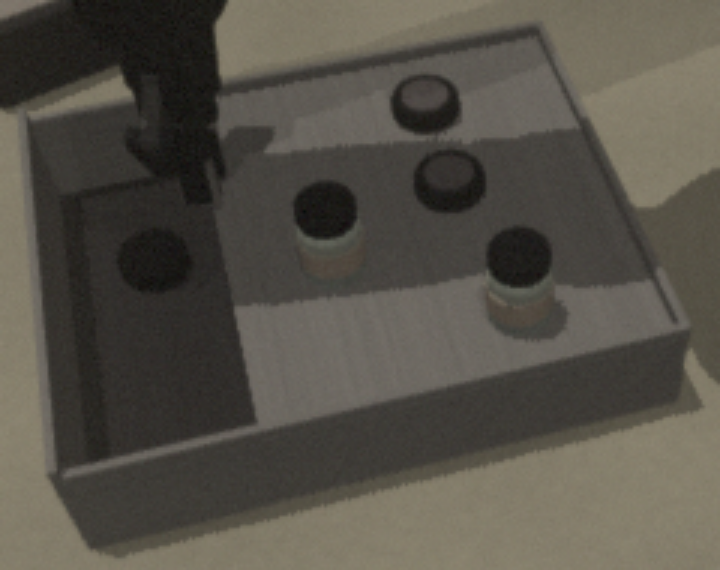

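Cap A lies in the well at scene crop (155,262). Jar 1 is unmoved, and caps B and C are as before. Next is cap B.

```bash
python3 - <<'E'
from h import *
go(-85,3,.15,-16)
E
```

```text
now deck [ 90.1 -46.1] z 0.0833 -> [ 0.4831 -0.0461  0.15  ] travel [-0.1818  0.0009 -0.0666] rot [-0.0001  0.0004  0.0006] t 4.25 w 0.015346796958641844
```

Emit:
step_arm(targets=[{"gripper":18,"travel":[0,0,-0.05],"rot":[0,0,0]},{"gripper":18,"travel":[0,0.001,-0.067],"rot":[0,0,0]},{"gripper":18,"travel":[-0.04,0.001,-0.067],"rot":[0,0,0]},{"gripper":18,"travel":[-0.09,0.001,-0.067],"rot":[0,0,0]},{"gripper":18,"travel":[-0.14,0.001,-0.067],"rot":[0,0,0]},{"gripper":18,"travel":[-0.182,0.001,-0.067],"rot":[0,0,0]},{"gripper":18,"travel":[-0.182,0.001,-0.067],"rot":[0,0,0]},{"gripper":18,"travel":[-0.182,0.001,-0.067],"rot":[0,0,0]}])

```text
time_s: 5.05
eef_pos: [0.4831, -0.0458, 0.1508]
orientation: [-2.931, 1.129, -0.001]
force: [0.4, -0.2, 0.1]
gripper_width: 0.0154
```

```bash
python3 - <<'E'
from h import *
go(-85,3,.083,-16)
im,d=viewer.get_image("wrist"); cv2.imwrite("pics/w7.png",im[:,:,::-1])
E
```

```text
now deck [-85.1   3.2] z 0.1508 -> [ 0.4831 -0.0461  0.083 ] travel [0.0002 0.0002 0.0678] rot [-0.0006 -0.0002  0.0015] t 5.05 w 0.015427578766844065
```

View pics/w7.png

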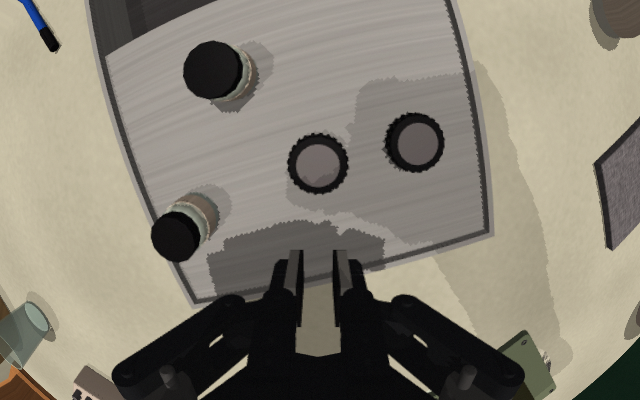

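Cap B sits at (318,163), on the centre line ahead. Descending.

Emit:
step_arm(targets=[{"gripper":18,"travel":[0,0,0.04],"rot":[0,0,0.001]},{"gripper":18,"travel":[0,0,0.067],"rot":[0,0,0.001]},{"gripper":18,"travel":[0,0,0.067],"rot":[0,0,0.001]},{"gripper":18,"travel":[0,0,0.067],"rot":[0,0,0.001]},{"gripper":18,"travel":[0.008,0,0.067],"rot":[0,0,0.001]},{"gripper":18,"travel":[0.018,0,0.067],"rot":[0,0,0.001]},{"gripper":18,"travel":[0.028,0,0.067],"rot":[0,0,0.001]},{"gripper":18,"travel":[0.038,0,0.067],"rot":[0,0,0.001]}])

```text
time_s: 5.9
eef_pos: [0.5122, -0.0728, 0.0835]
orientation: [2.93, -1.132, 0.001]
force: [-0.4, 0.0, 0.3]
gripper_width: 0.0154
```

Emit:
step_arm(targets=[{"gripper":18,"travel":[0.01,0,0],"rot":[0,0,0]},{"gripper":18,"travel":[0.02,0,0],"rot":[0,0,0]},{"gripper":18,"travel":[0.03,0,0],"rot":[0,0,0]},{"gripper":18,"travel":[0.04,0,0],"rot":[0,0,0]},{"gripper":18,"travel":[0.05,0,0],"rot":[0,0,0]},{"gripper":18,"travel":[0.05,0,0],"rot":[0,0,0]}])

```text
time_s: 6.5
eef_pos: [0.549, -0.1067, 0.0833]
orientation: [2.93, -1.133, 0.001]
force: [0.4, -0.7, 0.0]
gripper_width: 0.0156
```

```bash
python3 - <<'E'
from h import *
go(90,-47,.083,-16)
im,d=viewer.get_image("wrist"); cv2.imwrite("pics/w8.png",im[:,:,::-1])
E
```

```text
now deck [  0.9 -22.3] z 0.0833 -> [ 0.618  -0.1682  0.083 ] travel [ 0.0925 -0.0009  0.0003] rot [ 0.0001 -0.0008 -0.0014] t 6.5 w 0.015641567488384075
```

View pics/w8.png

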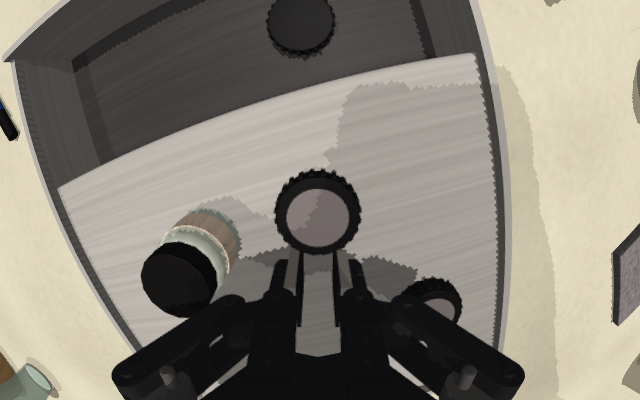

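Cap B is centred at (317,215) and jar 1 is clear. Continuing over the edge.

Emit:
step_arm(targets=[{"gripper":18,"travel":[0.01,0,0],"rot":[0,0,0]},{"gripper":18,"travel":[0.022,0,0],"rot":[0,0,0]},{"gripper":18,"travel":[0.034,0,0],"rot":[0,0,0]},{"gripper":18,"travel":[0.045,0,0],"rot":[0,0,0]},{"gripper":18,"travel":[0.055,0,0],"rot":[0,0,0]},{"gripper":18,"travel":[0.065,0,0],"rot":[0,0,0]},{"gripper":18,"travel":[0.075,0,0],"rot":[0,0,0]},{"gripper":18,"travel":[0.085,0,0],"rot":[0,0,0]}])

```text
time_s: 7.35
eef_pos: [0.6112, -0.1625, 0.0832]
orientation: [-2.93, 1.132, 0.001]
force: [0.2, -0.8, 0.9]
gripper_width: 0.0153
```

Emit:
step_arm(targets=[{"gripper":18,"travel":[0.01,0,0],"rot":[0,0,0]},{"gripper":18,"travel":[0.01,0,0],"rot":[0,0,0]},{"gripper":18,"travel":[0.01,0,0],"rot":[0,0,0]}])

```text
time_s: 7.65
eef_pos: [0.6182, -0.1689, 0.0831]
orientation: [-2.93, 1.132, 0.001]
force: [0.0, 0.5, 0.1]
gripper_width: 0.0154
```

```bash
python3 - <<'E'
from h import *
im,d=viewer.get_image("wrist"); cv2.imwrite("pics/w9.png",im[:,:,::-1])
go(-88,-76.5,.15,0)
E
```

```text
now deck [ 90.5 -47.4] z 0.0832 -> [ 0.4453 -0.1161  0.15  ] travel [-0.1635  0.0772 -0.0667] rot [-2.000e-04  6.000e-04 -2.797e-01] t 7.7 w 0.01524855523621982
```

View pics/w9.png

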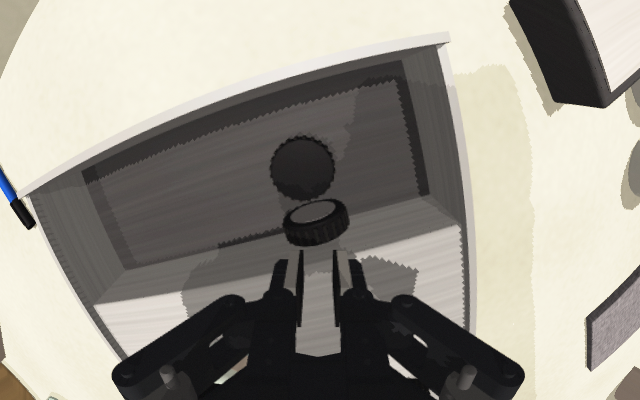

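Cap B has gone over the edge but stands tilted at (315,222), between cap A and the deck wall. I'll retreat towards cap C and look again.

Emit:
step_arm(targets=[{"gripper":18,"travel":[-0.02,0,0],"rot":[0,0,0]},{"gripper":18,"travel":[-0.03,0,-0.05],"rot":[0,0,0]},{"gripper":18,"travel":[-0.05,0.02,-0.067],"rot":[0,0,-0.1]},{"gripper":18,"travel":[-0.095,0.04,-0.067],"rot":[0,0,-0.2]},{"gripper":18,"travel":[-0.135,0.06,-0.067],"rot":[0,0,-0.28]},{"gripper":18,"travel":[-0.163,0.077,-0.067],"rot":[0,0,-0.28]},{"gripper":18,"travel":[-0.163,0.077,-0.067],"rot":[0,0,-0.28]},{"gripper":18,"travel":[-0.163,0.077,-0.067],"rot":[0,0,-0.28]}])

```text
time_s: 8.5
eef_pos: [0.4463, -0.1166, 0.1507]
orientation: [-3.06, 0.711, -0.001]
force: [0.2, -0.4, -0.5]
gripper_width: 0.0154
```

```bash
python3 - <<'E'
from h import *
go(-88,-76.5,.083,0)
im,d=viewer.get_image("wrist"); cv2.imwrite("pics/w10.png",im[:,:,::-1])
im,d=viewer.get_image("scene"); cv2.imwrite("pics/s10.png",cv2.resize(im[80:270,140:380,::-1],None,fx=3,fy=3))
E
```

```text
now deck [-86.9 -76.5] z 0.1507 -> [ 0.4453 -0.1161  0.083 ] travel [-0.0011  0.0001  0.0677] rot [-0.0005 -0.0006  0.0003] t 8.5 w 0.015379871392973933
```

View pics/w10.png

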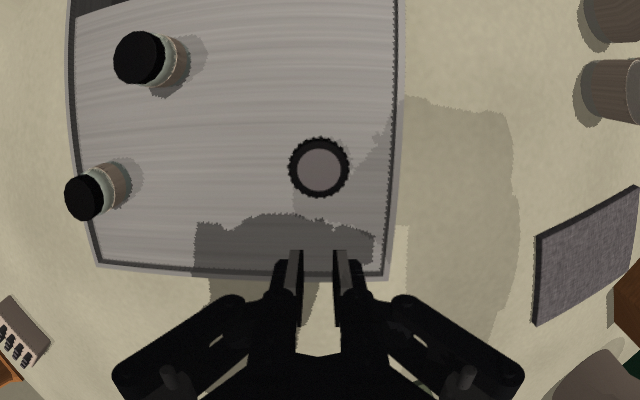

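View pics/s10.png

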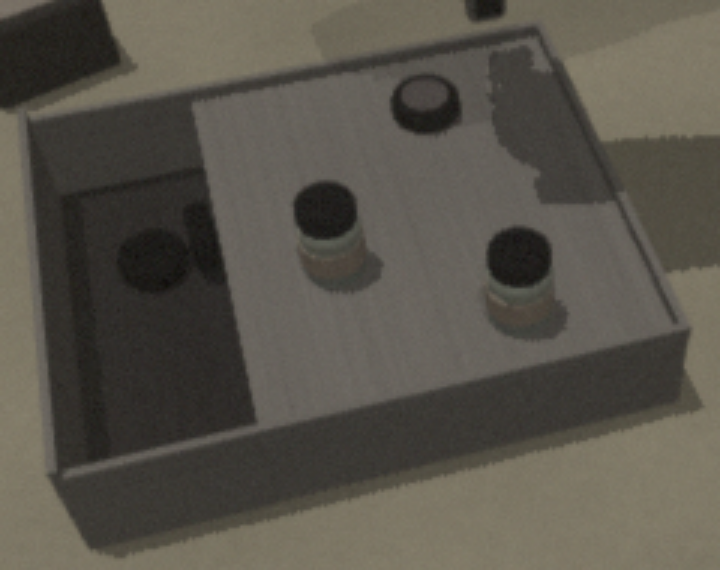

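Cap B rests tilted low in the well, against the step. Both jars are in place. Cap C is ahead on the centre line at (318,167). I'll push it with a slight -y slant so it lands clear of B.

Emit:
step_arm(targets=[{"gripper":18,"travel":[-0.001,-0.0035,0.04],"rot":[0,0,0.09]},{"gripper":18,"travel":[-0.001,-0.0035,0.067],"rot":[0,0,0.09]},{"gripper":18,"travel":[-0.001,-0.0035,0.067],"rot":[0,0,0.09]},{"gripper":18,"travel":[-0.001,-0.0035,0.067],"rot":[0,0,0.09]},{"gripper":18,"travel":[0.008,-0.003,0.067],"rot":[0,0,0.09]},{"gripper":18,"travel":[0.018,-0.002,0.067],"rot":[0,0,0.09]},{"gripper":18,"travel":[0.028,-0.001,0.067],"rot":[0,0,0.09]},{"gripper":18,"travel":[0.038,0,0.067],"rot":[0,0,0.09]}])

```text
time_s: 9.4
eef_pos: [0.4815, -0.1342, 0.0837]
orientation: [3.025, -0.848, 0.001]
force: [0.0, 0.7, -0.1]
gripper_width: 0.0153
```

Emit:
step_arm(targets=[{"gripper":18,"travel":[0.01,0,0],"rot":[0,0,0]},{"gripper":18,"travel":[0.02,0,0],"rot":[0,0,0]},{"gripper":18,"travel":[0.03,0,0],"rot":[0,0,0]},{"gripper":18,"travel":[0.04,0,0],"rot":[0,0,0]},{"gripper":18,"travel":[0.05,0,0],"rot":[0,0,0]},{"gripper":18,"travel":[0.05,0,0],"rot":[0,0,0]}])

```text
time_s: 10.0
eef_pos: [0.5242, -0.1604, 0.0836]
orientation: [3.024, -0.848, 0.002]
force: [-0.6, 0.6, -0.3]
gripper_width: 0.0154
```

```bash
python3 - <<'E'
from h import *
go(91,-90,.083,-5.2)
im,d=viewer.get_image("wrist"); cv2.imwrite("pics/w11.png",im[:,:,::-1])
E
```

```text
now deck [  2.4 -81.4] z 0.0836 -> [ 0.5999 -0.2072  0.083 ] travel [0.089  0.0006 0.0007] rot [ 0.0001 -0.0015  0.001 ] t 10.0 w 0.015448647671492005
```

View pics/w11.png

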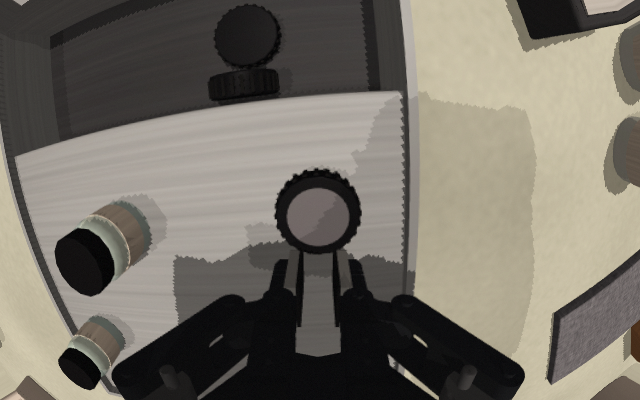

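Cap C is centred at (317,215) and aimed to the right of cap B. Pushing it over.

Emit:
step_arm(targets=[{"gripper":18,"travel":[0.01,0,0],"rot":[0,0,0]},{"gripper":18,"travel":[0.022,0,0],"rot":[0,0,0]},{"gripper":18,"travel":[0.034,0,0],"rot":[0,0,0]},{"gripper":18,"travel":[0.045,0,0],"rot":[0,0,0]},{"gripper":18,"travel":[0.055,0,0],"rot":[0,0,0]},{"gripper":18,"travel":[0.065,0,0],"rot":[0,0,0]},{"gripper":18,"travel":[0.075,0,0],"rot":[0,0,0]},{"gripper":18,"travel":[0.085,0,0],"rot":[0,0,0]}])

```text
time_s: 10.85
eef_pos: [0.5957, -0.2038, 0.0835]
orientation: [-3.025, 0.849, 0.0]
force: [-0.3, 1.0, -0.5]
gripper_width: 0.0155
```

Emit:
step_arm(targets=[{"gripper":18,"travel":[0.008,0,0],"rot":[0,0,0]},{"gripper":18,"travel":[0.008,0,0],"rot":[0,0,0]},{"gripper":18,"travel":[0.008,0,0],"rot":[0,0,0]}])

```text
time_s: 11.15
eef_pos: [0.602, -0.2077, 0.0833]
orientation: [-3.025, 0.849, 0.001]
force: [-0.4, -0.1, -1.1]
gripper_width: 0.0153
```

```bash
python3 - <<'E'
from h import *
im,d=viewer.get_image("wrist"); cv2.imwrite("pics/w12.png",im[:,:,::-1])
go(20,-90,.2,-5)
E
```

```text
now deck [ 93.1 -89.5] z 0.0833 -> [ 0.5362 -0.1759  0.2   ] travel [-0.0728  0.0071 -0.1166] rot [-0.      0.0005 -0.0026] t 11.2 w 0.015367842517489025
```

View pics/w12.png

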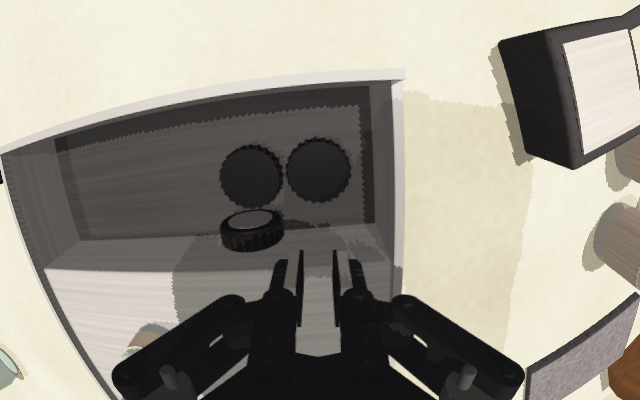

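All three caps are in the well: A at (252,176), C at (318,168), and B tilted at (252,230). I'll retreat and check.

Emit:
step_arm(targets=[{"gripper":18,"travel":[-0.02,0,0],"rot":[0,0,0]},{"gripper":18,"travel":[-0.03,0,-0.05],"rot":[0,0,0]},{"gripper":18,"travel":[-0.04,0,-0.1],"rot":[0,0,0]},{"gripper":18,"travel":[-0.06,0,-0.15],"rot":[0,0,0]},{"gripper":18,"travel":[-0.1,0.02,-0.17],"rot":[0,0,0]},{"gripper":18,"travel":[-0.14,0.05,-0.17],"rot":[0,0,0]},{"gripper":18,"travel":[-0.14,0.05,-0.17],"rot":[0,0,0]},{"gripper":18,"travel":[-0.14,0.05,-0.17],"rot":[0,0,0]}])

```text
time_s: 12.0
eef_pos: [0.4561, -0.1777, 0.2539]
orientation: [-3.024, 0.85, -0.001]
force: [0.4, -0.5, -0.7]
gripper_width: 0.0154
```

```bash
python3 - <<'E'
from h import *
print(robot.get_obs()['eef_pos'])
im,d=viewer.get_image("scene"); np.save("sd.npy",d); cv2.imwrite("pics/s13.png",cv2.resize(im[80:270,140:380,::-1],None,fx=3,fy=3,interpolation=cv2.INTER_CUBIC))
im,d=viewer.get_image("top"); np.save("td.npy",d);cv2.imwrite("pics/t13.png",cv2.convertScaleAbs(cv2.resize(im[60:310,270:510,::-1],None,fx=2.4,fy=2.4,interpolation=cv2.INTER_CUBIC),alpha=1.8))
# heights in well from top depth
v,u=np.mgrid[:400,:640]; ray=np.stack([u,v,np.ones_like(u)],-1)@np.linalg.inv(Kt).T*d[...,None]
W=(ray-Et[:,3])@Et[:,:3]; D=(W[...,:2]-t0)@Rd*1000
m=(D[...,0]>94)&(D[...,0]<180)&(abs(D[...,1])<122)&(W[...,2]>.013)&(W[...,2]<.058)
n,l,s,c=cv2.connectedComponentsWithStats(m.astype(np.uint8))
for i in range(1,n):
    if s[i,4]>20: k=l==i; print(s[i],D[k].mean(0).round(),D[k].min(0).round(),D[k].max(0).round(),np.percentile(W[k][:,2],[5,50,98]).round(3))
E
```

```text
[ 0.45614522 -0.17772823  0.25393117]
[419 141  47  31 811] [126. -67.] [  94. -113.] [152. -27.] [0.018 0.021 0.047]
```

View pics/t13.png

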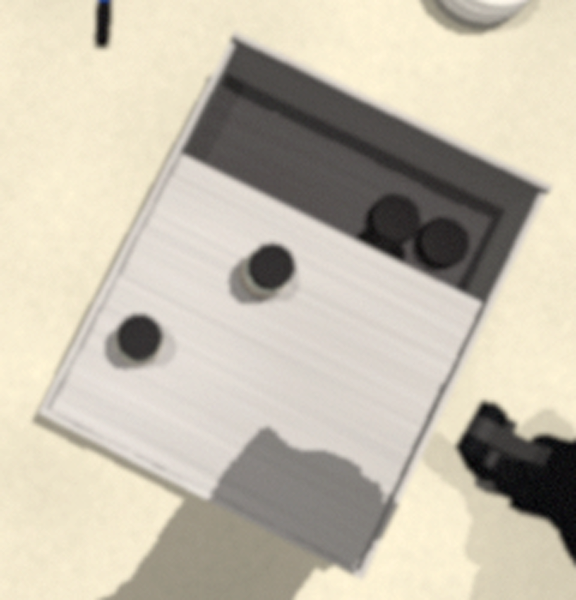

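View pics/s13.png

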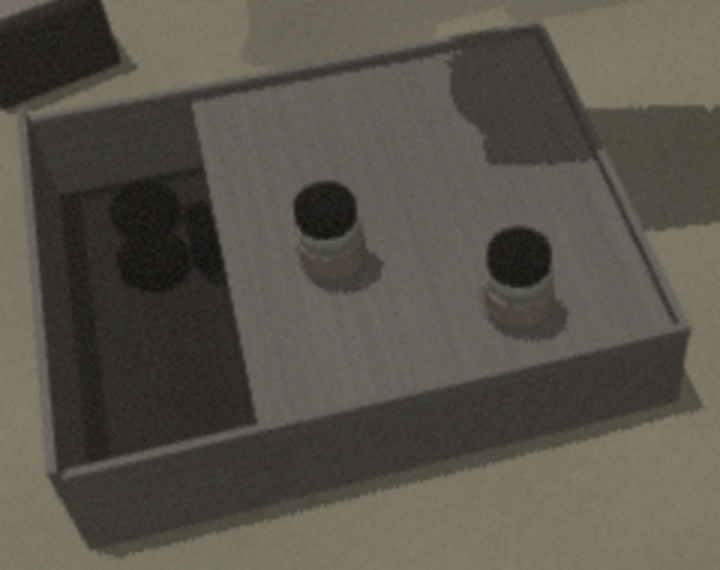

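All three caps are in the well. B's highest point is at 0.047 m, below the 0.055 m limit. The jar lids are at the same pixels as at the start, and the arm is clear.

```bash
python3 - <<'E'
from cell import workorder
print(workorder.close_job())
E
```

```text
the job is handed in; nothing more can be done
None
```

I swept all three caps over the open edge into the well, one at a time, with the partly closed fingertips, and handed the job in about 12 s into the run. No cap was lifted or carried.

Last checks before handing in:
- **Caps:** two lie flat on the well floor. The third is tilted on its edge between another cap and the step. Its highest measured point is 47 mm above the bench, so its centre is lower still and under the 55 mm limit. The depth readings for all three run from deck x 94 to 152 mm and y -113 to -27 mm, inside the well.
- **Jars:** both stand upright, with lids at the same pixels in the top view as at the start.
- **Forces and clearance:** reported tool forces stayed at about 1.5 N or less, and the arm was raised clear of everything at the end.

**What disagreed:**
- **Camera positions:** the cameras placed the caps and jars 2–5 mm apart, which the clearances allowed for.
- **Refused move:** one move call was refused for a missing field and re-sent. The arm had not moved.

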